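# Fit a spring channel nut into slotted strut

### The arm

A 7-joint arm with a two-finger parallel gripper is mounted at the origin on the work surface. World frame = base frame: x ahead of the robot, y to its left, z up, the work surface at z = 0. Lengths are in m, angles in rad, forces in N, time in s.
With the tool pointing down it reaches from about 0.4 to 0.85 m from the base axis. Payload 6.9 kg.
Tool frame: the origin (TCP) lies at the very end of the fingers, on their centre line; the grasp point (between the pads) lies 19 mm behind it (r.hold_point_z is the distance from the TCP to the grasp point, in m); z points along the fingers, y is the line along which they close (so a half turn about z gives the same grasp; the last joint's range is limited). The gripper opens to 85 mm and grips with 20 to 120 N. Pads are 22 mm wide; open, the fingers measure 114 mm over their backs; the gripper's body (76 mm by 85 mm) begins 54 mm behind the grasp point. The pads swing forward as they close: fully open they stand 13 mm farther back than shut.
Start: joints at [-1.159, 0.507, -0.238, 1.5, 0.126, 1.149, -0.155], TCP at [0.188, 0.596, 0.231] pointing down, gripper open.
Joint ranges: [-3.08, 3.08], [-0.24, 2.05], [-1.43, 1.35], [0, 2.5], [-1.52, 4.66], [0.17, 1.96], [-2.89, 2.89]. Speed limits (rad/s): [2.39, 2.39, 3.14, 3.14, 3.14, 3.14, 3.14].

### API

Orientations are given as [roll, pitch, yaw] about the fixed x, y, z axes, in that order (R = Rz(yaw) Ry(pitch) Rx(roll)).
In Python, from station import sensors, optics, r gives the robot as it stands.
- The arm moves only by the shell command python3 -m crank 'ROWS'. ROWS is a JSON object of lists of equal length, an entry for each row: "dr": the turn, a rotation vector about the tool's x, y, z in degrees, a list of three; "slide": the shift along the tool's x, y, z in mm, a list of three; "hand": the gripper's target within -1 to 1 (shut at 1, half-way at 0, fully open at -1). A call has 1 to 10 rows; each row is the pose to reach, as a shift and turn from the pose commanded when the call began, along the tool's axes at that moment; what a row does not reach only later rows make up. A row lasts 1/8 s, in which the tool goes at most 62.5 mm and 10.7 degrees, less where a joint would pass 70% of its speed; a pose out of reach is approached as far as the arm can. A call with a gripper value outside its range is refused whole. The fingers move at their own pace and stop on an object; the grip force is fixed at half the most. Time passes only in rows, so rows that repeat a pose let the fingers close. It gives the time, the measured TCP pose, the force and the opening at its end, in the units of the state.
- sensors.read_state(): the state, without advancing time (a new reading comes with each control period).
- optics.snapshot(name): name is "scene" or "top" or "wrist"; returns (picture, depth): 480x640x3 uint8, red, green, blue; 480x640 float32, m along the optical axis (not along the pixel's ray), 0 where there is no reading.
- optics.camera_model(name): a dict with "fx", "fy", "cx", "cy" (pixels), "xyz" and "orientation" of the camera in the world. Camera axes: x right, y up, looking along -z (the intrinsics and any distortion apply to the point x, -y, -z); pixel columns grow to the right and rows downward; lengths in m; the calibration is good to about 2 mm. A picture is of the moment at which its call begins: read the wrist's pose just before it. camera_model takes no time and is no camera call; for the wrist camera it gives the pose at the moment of the call.
- r.job_done(): hands the job in, once; it reports no verdict.
The state is a dict: "time_s": time; "joints": joint angles; "qd": joint speeds; "joint_efforts": joint torques, N m; "tcp_pos": TCP position; "ee_rot": TCP orientation; "ft_force": force on the tool from outside, world axes, zero at the start; "wrist_torque": the same for the moment, N m; "finger_gap": finger opening in m.
Only numpy, scipy, OpenCV 4.12 (cv2) and the standard library are available. Lean on these libraries where they do the work, as an engineer would, in place of code of your own. Each camera call takes 0.05 s, during which the arm holds its last target. There are 200 camera calls.

### The job

Fit the spring channel nut with the brass coupling into the strut at the red mark, ready for the gauge: lower it lengthwise through the slot, push it down against its spring until it is under the lips, turn it clockwise (seen from above) until the plate has made its quarter turn, then let it rise until its grooves sit fully home on both lips, square across the strut and upright. Do not force it if it lands on the lips or meets a stop, let go of it when done, and leave the bolts, the gauge and the rubber sleeve where they are.

Things in the scene. Friction and masses are not known exactly. Their poses are not given: they have to be found in the camera images.
- nut: spring channel nut, upright in one hole of the block, plate on the block's top. Steel plate 35 (own x) x 20 (own y) x 9 mm; origin: centre of its underside, z up. Corners +x+y and -x-y are square, the others rounded: under the lips it turns only clockwise seen from above, to a stop at 92 degrees from lengthwise. Two grooves along own y in its top, 2.5 mm deep, 10 to 14.5 mm from the centre. 140 g
- nut_coupling (a point): centre of the upright brass hexagonal coupling, the part to hold: 42 mm above the nut's origin, 40 mm tall (22 to 62 mm above it), 17 mm across flats; its own x is square to one pair of flats. It is finger-loose on a 10 mm stud: turned clockwise it first runs on by an unknown 0.1 to 0.8 rad (under 0.01 N m), then is snug and carries the plate round
- nut_foot (a point): lower end of the coil spring (13 mm across) under the nut's plate: 31 mm below the nut's origin when free; it gives by 0.8 N per mm and is coil-bound after 16 mm
- strut: fixed galvanised C-channel, 300 mm long (own y), 41 mm wide (own x), 41 mm high, slot upward, black end caps; origin: centre of its underside, z up. Sheet 2.5 mm thick, inside 36 mm wide, inner floor 2.5 mm above the origin. Slot 22 mm wide between two lips, whose edges (2.5 mm thick) turn down inside from 41 to 33.5 mm above the origin
- strut_lip (a point): on the slot's middle line at the height of the lips' lower edges, 33.5 mm above the strut's origin; axes as the strut's. The nut can turn only while its origin is more than 9 mm below this height; home, with the lip edges in its grooves, its origin is 6.5 mm below it and the spring still presses it up with about 5 N; turned but over 6 degrees off square it stays 9 mm or more below
- mark: painted red line 5 mm wide across both lips of the strut; origin on the strut's middle line at the height of its top face (41 mm above the strut's origin), axes as the strut's
- block: fixed wooden parts block 170 mm (own x) by 52 mm by 45 mm high with three 18 mm square holes at x = -50, 0 and 50 mm; origin at the centre of its underside
- bolt_a: loose steel hex bolt hanging in a hole of the block, head 24 mm across and 10 mm high on the block's top; origin at the centre of the head's underside
- bolt_b: second bolt like bolt_a
- gauge: loose black pressure gauge 63 mm across, 42 mm high, lying face down with its brass port up; origin at the centre of its underside
- sleeve: loose black rubber plug sleeve 95 mm long (own x), up to 47 mm thick, lying on the bench; origin under its middle

How it is judged:
On the way, in this order (a step that is already met when the one before it is completed fails the run):
1. the nut is down through the slot, lengthwise along the strut (z of nut in the frame of strut below 0.0265 m and x of nut in the frame of strut between -0.005 and 0.005 m and angle between the x axis of nut and the y axis of strut, either way round below 0.25 rad), for 0.1 s.
2. the nut is turned across the strut under the lips (z of nut in the frame of strut between 0.015 and 0.0285 m and angle between the x axis of nut and the x axis of strut, either way round below 0.2 rad), for 0.1 s.
At the end, for the whole second after the job is handed in: The nut sits across the strut (within 10 degrees) with both grooves home on the lip edges (its origin 25.8 to 28.5 mm above the strut's origin), within 4 mm of the strut's middle line and within 8 mm of the mark along the strut, upright within 4.5 degrees, at rest (z of nut in the frame of strut between 0.0258 and 0.0285 m and x of nut in the frame of strut between -0.004 and 0.004 m and angle between the x axis of nut and the x axis of strut, either way round below 0.17 rad and angle between nut's own z axis and vertical below 0.08 rad and y of nut in the frame of mark between -0.008 and 0.008 m and linear speed of nut below 0.02 m/s); the robot touches nothing.
It fails at once if the nut is forced on the strut with more than 45 N (contact force between nut and strut above 45 N).
It fails at once if a bolt, the gauge or the sleeve is moved by more than 15 mm (distance of any of bolt_a, bolt_b, gauge, sleeve from where it was at the start of the episode above 0.015 m).
It also fails if it takes over 72 s, if anything falls off the work surface, if the arm or the gripper's body presses on something with over 40 N, if the wrist force passes 120 N, or if a joint passes its speed limit or range.

## Working session

There is one attempt and no reset: what is moved stays moved. The work goes in short steps, Python scripts to look and compute and a shell command to move; the robot and the scene stay as the last step left them, time stands still between calls to the robot, and variables do not carry over. Pictures are saved under pics/ and viewed, on a budget of 10 in all, crops included, one or two more only if the job needs it, and the job is handed in when it is done.

```bash
mkdir -p pics
cat > h.py <<'E'
import numpy as np,cv2
from scipy.spatial.transform import Rotation as R
from station import sensors,optics,r
def snap(n):
    m=optics.camera_model(n); p,d=optics.snapshot(n); return m,p,d
def world(m,u,v,z):
    "z = depth"
    c=np.array([(u-m['cx'])/m['fx']*z,-(v-m['cy'])/m['fy']*z,-z])
    return R.from_euler('xyz',m['orientation']).apply(c)+m['xyz']
def onplane(m,u,v,h):
    a=world(m,u,v,1.0);o=np.array(m['xyz']);d=a-o
    return o+d*(h-o[2])/d[2]
def save(n,p): cv2.imwrite('pics/'+n,cv2.cvtColor(p,cv2.COLOR_RGB2BGR))
E
python3 - <<'E'
from h import *
print(sensors.read_state())
for n in('top','scene'):
    m,p,d=snap(n);print(n,m);save(n+'.png',p);np.savez(n,p=p,d=d,m=m)
E
```

```text
{'time_s': 0.0, 'joints': array([-1.15949569,  0.50835354, -0.2375351 ,  1.50112809,  0.12567613,
        1.14891297, -0.15478465]), 'qd': array([-0.00125564, -0.00024629,  0.0007673 , -0.00067977, -0.0003442 ,
       -0.00126549,  0.00020727]), 'joint_efforts': array([-1.38137661e-03, -6.20596719e+01, -2.18680702e+00, -2.49645728e+01,
        1.28425390e-02,  1.20107652e-02, -5.91292007e-06]), 'tcp_pos': array([0.18807021, 0.59550083, 0.23042192]), 'ee_rot': array([-3.13977787e+00,  7.04877599e-06,  2.83582335e+00]), 'ft_force': array([ 0.32730759,  0.2929446 , -0.6525651 ]), 'wrist_torque': array([-0.01246936,  0.00141854,  0.02331148]), 'finger_gap': 0.08542769182405124}
top {'fx': 449.1883438557678, 'fy': 449.1883438557678, 'cx': 315.681557049575, 'cy': 241.8754219694144, 'xyz': array([0.5453845 , 0.02641224, 0.81212256]), 'orientation': array([ 0.07124272, -0.01208296, -1.55271485])}
scene {'fx': 453.59966745060973, 'fy': 453.59966745060973, 'cx': 315.7037861941121, 'cy': 241.67801230275924, 'xyz': array([1.02280208, 0.28291419, 0.51131367]), 'orientation': array([ 0.83134621, -0.00392503,  2.14934682])}
```

View pics/top.png

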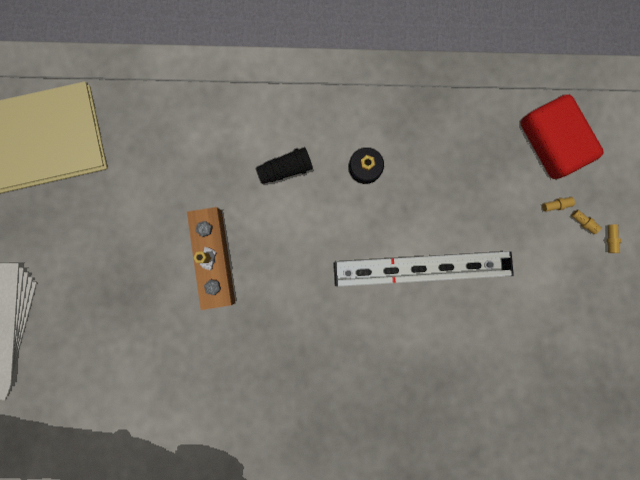

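The top view shows the block around (211,258), with the nut in its middle hole at about (204,258). The strut runs from (336,273) to (512,262), the red mark is near (393,270), the sleeve is at (285,166) and the gauge at (367,165). I'll enlarge the block and strut.

Run:
```python
from h import *
p=np.load('top.npz')['p']
a=cv2.resize(p[203:313,175:250],None,fx=5.4,fy=5.4,interpolation=cv2.INTER_CUBIC)[:594]
b=cv2.resize(p[240:300,325:425],None,fx=3.9,fy=3.9,interpolation=cv2.INTER_CUBIC)
c=cv2.resize(p[240:300,425:525],None,fx=3.9,fy=3.9,interpolation=cv2.INTER_CUBIC)
o=np.zeros((594,800,3),np.uint8);o[:,:405]=a
o[:234,408:798]=b;o[300:534,408:798]=c
save('crop.png',o)
```

```text
(no output)
```

View pics/crop.png

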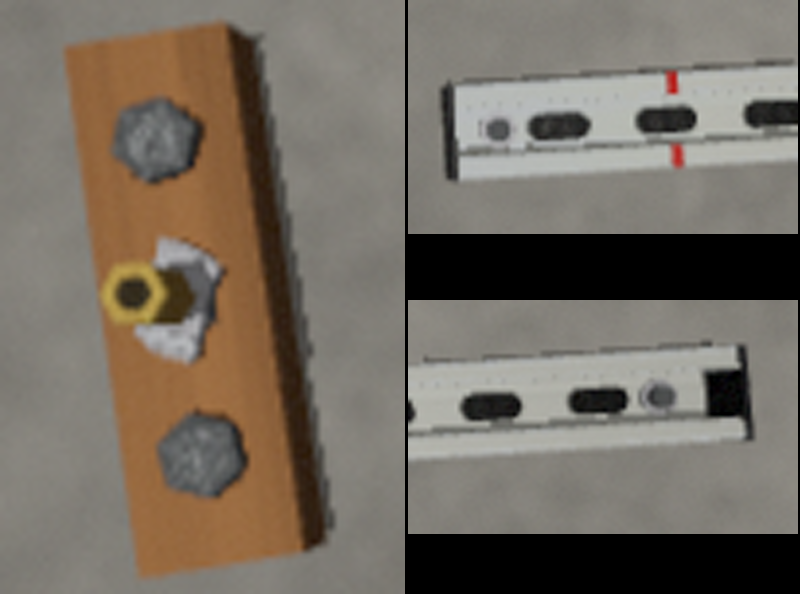

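Run:
```python
from h import *
m=np.load('top.npz',allow_pickle=True)['m'].item()
print('coup top',onplane(m,199.8,257.3,.107))
print('marks',onplane(m,392.7,261.3,.041),onplane(m,394.2,279.7,.041))
for a,b in(((337,261),(510.1,251.5)),((337.1,286.4),(510.6,275.1))):
    A=onplane(m,*a,.041);B=onplane(m,*b,.041);print(A,B,np.degrees(np.arctan2(*(B-A)[1::-1])))
s=sensors.read_state();w=optics.camera_model('wrist');T=R.from_euler('xyz',s['ee_rot'])
print('tool axes',T.as_matrix().round(3),'cam in tool',T.inv().apply(w['xyz']-s['tcp_pos']),(T.inv()*R.from_euler('xyz',w['orientation'])).as_matrix().round(3),w)
```

```text
coup top [0.56821888 0.19971836 0.107     ]
marks [ 0.56960752 -0.1149305   0.041     ] [ 0.53812293 -0.11769187  0.041     ]
[ 0.56835707 -0.01910341  0.041     ] [ 0.59027381 -0.31805417  0.041     ] -85.8070205924064
[ 0.52494991 -0.01991272  0.041     ] [ 0.54961268 -0.31839516  0.041     ] -85.27654000006805
tool axes [[-0.954  0.301 -0.   ]
 [ 0.301  0.954 -0.002]
 [-0.    -0.002 -1.   ]] cam in tool [ 6.67703213e-02 -6.31814332e-05 -1.43304521e-01] [[ 0.     0.964  0.266]
 [ 1.    -0.     0.   ]
 [ 0.     0.266 -0.964]] {'fx': 422.4010223619725, 'fy': 422.4010223619725, 'cx': 321.8344499232159, 'cy': 240.16187521786287, 'xyz': array([0.1244683 , 0.61581201, 0.37382584]), 'orientation': array([-0.2695537 ,  0.00177634,  1.26524657])}
```

```bash
python3 -m crank '{"dr":[[0,0,0],[0,0,0],[0,0,0],[0,0,0],[0,0,0],[0,0,0],[0,0,0],[0,0,0],[0,0,0],[0,0,0]],"slide":[[-482,-263,50],[-482,-263,50],[-482,-263,50],[-482,-263,50],[-482,-263,50],[-482,-263,50],[-482,-263,50],[-482,-263,50],[-482,-263,50],[-482,-263,50]],"hand":[-1,-1,-1,-1,-1,-1,-1,-1,-1,-1]}'
python3 - <<'E'
from h import *
m,p,d=snap('wrist');np.savez('w1',p=p,d=d,m=m);save('w1.png',p);s=sensors.read_state();print(s['tcp_pos'],s['joints'],s['ee_rot'],s['time_s'],s['ft_force'])
E
```

```text
time_s: 1.35
tcp_pos: [0.5712, 0.1945, 0.18]
ee_rot: [-3.138, 0.001, 2.828]
ft_force: [-1.1, 0.4, -1.2]
finger_gap: 0.0854
[0.56940468 0.19774416 0.18033233] [-0.27448823  0.51349275 -0.15924814  1.63536944  0.09316627  1.00174304
  0.79675067] [-3.14017466e+00 -8.85552231e-04  2.83145780e+00] 1.4 [-0.79566659  0.5050798   0.56473965]
```

View pics/w1.png

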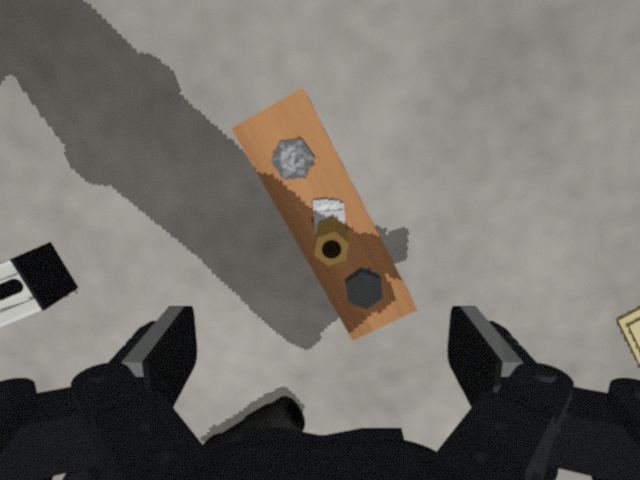

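Run:
```python
from h import *
p=np.load('w1.npz')['p'][185:285,275:385]
p=cv2.convertScaleAbs(p,alpha=1.6,beta=15)
save('w1c.png',cv2.resize(p,None,fx=6,fy=6,interpolation=cv2.INTER_CUBIC))
```

```text
(no output)
```

View pics/w1c.png

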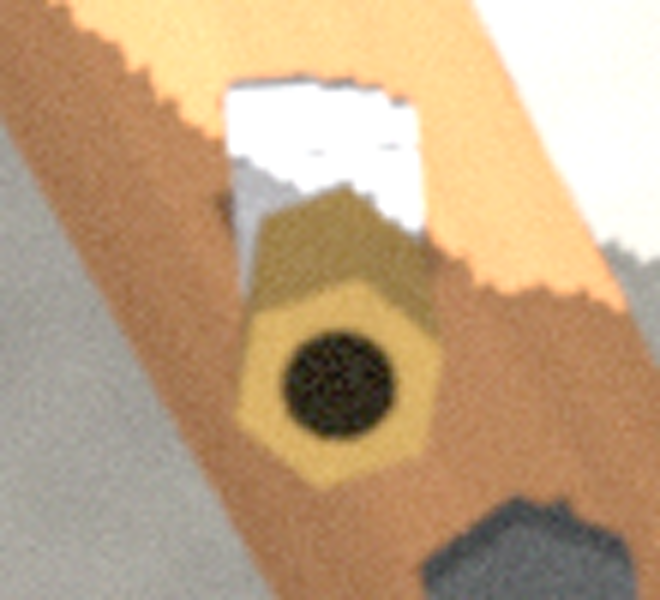

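Run:
```python
from h import *
m=np.load('w1.npz',allow_pickle=True)['m'].item()
f=lambda c,z:onplane(m,275+c[0]/6,185+c[1]/6,z)
hx=np.array([f(c,.107) for c in [(358,280),(440,348),(427,445),(325,490),(237,418),(248,318)]])
print('hex centre',hx.mean(0))
a=np.degrees(np.arctan2(*(hx-hx.mean(0)).T[1::-1]))
print('corner ang mod60',a,a%60,np.linalg.norm(hx-hx.mean(0),axis=1))
for A,B in(((415,100),(428,235)),((225,90),(245,300))):
    A=f(A,.054);B=f(B,.054);print(A,B,np.degrees(np.arctan2(*(B-A)[1::-1]))%180)
print('end edge',f((225,90),.054),f((415,100),.054))
```

```text
hex centre [0.57069979 0.19980691 0.107     ]
corner ang mod60 [ 152.51185708   92.438258     36.14513216  -24.90663539  -88.60340685
 -144.7796475 ] [32.51185708 32.438258   36.14513216 35.09336461 31.39659315 35.2203525 ] [0.00966931 0.0095189  0.0097603  0.01006512 0.00966061 0.01011519]
[0.55829316 0.21334557 0.054     ] [0.57297111 0.21029673 0.054     ] 168.2656178292419
[0.55097031 0.19425091 0.054     ] [0.57379514 0.1890142  0.054     ] 167.0782347088972
end edge [0.55097031 0.19425091 0.054     ] [0.55829316 0.21334557 0.054     ]
```

The nut stands at about (0.570, 0.200), with its long axis at yaw 167.6° and hex flats at 3.8° mod 60. I'll turn 8.4° clockwise to match the flats, descend and close.

```bash
python3 -m crank '{"dr":[[0,0,8.4],[0,0,8.4],[0,0,8.4],[0,0,8.4],[0,0,8.4],[0,0,8.4]],"slide":[[-1.8,0.4,30],[-1.8,0.4,60],[-1.8,0.4,90],[-1.8,0.4,109],[-1.8,0.4,109],[-1.8,0.4,109]],"hand":[-1,-1,-1,-1,-1,-1]}'
python3 -m crank '{"dr":[[0,0,0],[0,0,0],[0,0,0],[0,0,0],[0,0,0],[0,0,0],[0,0,0]],"slide":[[0,0,0],[0,0,0],[0,0,0],[0,0,0],[0,0,0],[0,0,0],[0,0,0]],"hand":[0.2,0.5,1,1,1,1,1]}'
```

```text
time_s: 2.15
tcp_pos: [0.5704, 0.2011, 0.0731]
ee_rot: [3.141, 0.0, 2.69]
ft_force: [0.9, 0.3, 0.1]
finger_gap: 0.0856
time_s: 3.02
tcp_pos: [0.5705, 0.1998, 0.0726]
ee_rot: [-3.142, 0.0, 2.689]
ft_force: [-2.3, -2.1, 6.1]
finger_gap: 0.0162
```

```bash
python3 -m crank '{"dr":[[0,0,0],[0,0,0],[0,0,0],[0,0,0],[0,0,0]],"slide":[[0,0,-20],[0,0,-45],[0,0,-75],[0,0,-100],[0,0,-100]],"hand":[1,1,1,1,1]}'
python3 -m crank '{"dr":[[0,0,-10],[0,0,-20],[0,0,-30],[0,0,-40],[0,0,-50],[0,0,-60],[0,0,-70],[0,0,-80],[0,0,-90],[0,0,-100]],"slide":[[-10,-25,0],[-23,-55,0],[-38,-90,0],[-53,-125,0],[-68,-160,0],[-83,-196,0],[-97,-230,0],[-110,-260,0],[-119,-282,0],[-123.4,-291.5,0]],"hand":[1,1,1,1,1,1,1,1,1,1]}'
python3 -m crank '{"dr":[[0,0,-6.8],[0,0,-6.8],[0,0,-6.8],[0,0,-6.8]],"slide":[[0,0,20],[0,0,32],[0,0,32],[0,0,32]],"hand":[1,1,1,1]}'
python3 - <<'E'
from h import *
m,p,d=snap('wrist');np.savez('w2',p=p,d=d,m=m);save('w2.png',p);s=sensors.read_state();print(s['tcp_pos'],s['joints'],s['ee_rot'],s['time_s'],s['ft_force'],s['wrist_torque'],s['finger_gap'])
E
```

```text
time_s: 3.65
tcp_pos: [0.5714, 0.2004, 0.1736]
ee_rot: [3.139, 0.002, 2.689]
ft_force: [0.1, 0.0, -2.4]
finger_gap: 0.0162
time_s: 4.9
tcp_pos: [0.5529, -0.1181, 0.1704]
ee_rot: [3.139, -0.0, -1.845]
ft_force: [0.0, -0.3, -1.4]
finger_gap: 0.0161
time_s: 5.4
tcp_pos: [0.5542, -0.1157, 0.1404]
ee_rot: [-3.142, 0.0, -1.731]
ft_force: [-0.3, -0.5, -1.1]
finger_gap: 0.0159
[ 0.55443362 -0.11577195  0.14071237] [ 0.54439853  0.55266773 -0.59414781  1.78136002  0.37766811  0.92245693
  2.76957036] [-3.14082879e+00  4.69078435e-05 -1.73048588e+00] 5.45 [-0.47073768 -0.35621907 -1.3956954 ] [-0.05321846  0.05076443  0.04391295] 0.016061415311444956
```

View pics/w2.png

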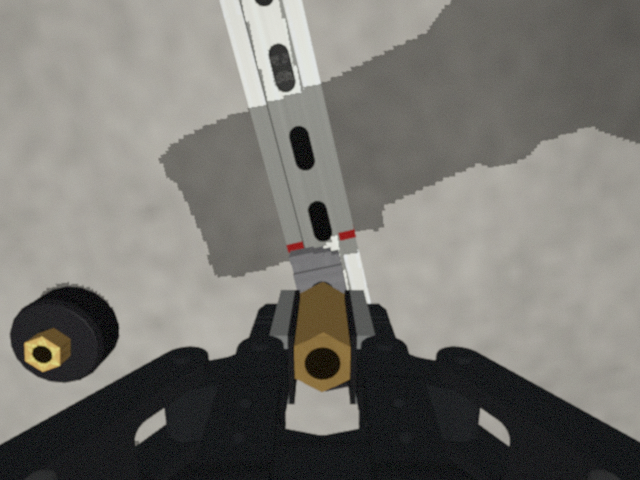

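Run:
```python
from h import *
p=np.load('w2.npz')['p'][220:310,260:380]
p=cv2.convertScaleAbs(p,alpha=1.2,beta=0)
save('w2c.png',cv2.resize(p,None,fx=6.5,fy=6.5,interpolation=cv2.INTER_CUBIC))
```

```text
(no output)
```

View pics/w2c.png

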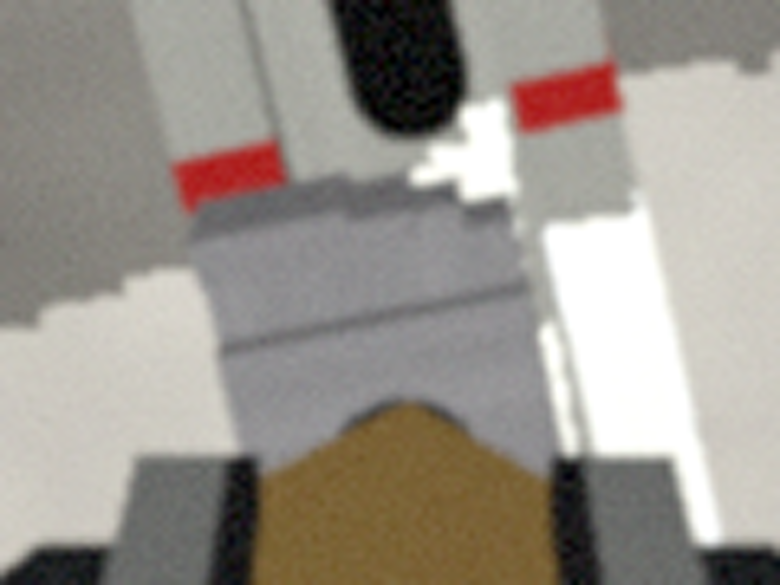

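Run:
```python
from h import *
m=np.load('w2.npz',allow_pickle=True)['m'].item()
f=lambda c,z:onplane(m,260+c[0]/6.5,220+c[1]/6.5,z)
def ang(A,B,z,n):
    A=f(A,z);B=f(B,z);print(n,A[:2].round(4),B[:2].round(4),(np.degrees(np.arctan2(*(B-A)[1::-1]))%180).round(2))
t=.1222
ang((196,245),(238,450),t,'plateL');ang((522,290),(552,465),t,'plateR');ang((225,352),(522,290),t,'groove')
ang((130,0),(188,210),.041,'outL');ang((605,0),(718,540),.041,'outR');ang((238,0),(283,180),.041,'inL');ang((512,90),(545,225),.041,'inR')
g=lambda u,v,z:onplane(m,u,v,z)
A=g(222,0,.041);B=g(289,241,.041);print('full outL',A,B,np.degrees(np.arctan2(*(B-A)[1::-1]))%180)
A=g(301,0,.041);B=g(354,232,.041);print('full outR',A,B,np.degrees(np.arctan2(*(B-A)[1::-1]))%180)
print('marks',f((232,175),.041),f((568,97),.041))
# hex top centre
print('hex',g(322,362,.1407-.0276+.062))
```

```text
plateL [ 0.5649 -0.1333] [ 0.5647 -0.1195] 90.79
plateR [ 0.5454 -0.1272] [ 0.5453 -0.1154] 90.73
groove [ 0.5643 -0.1261] [ 0.5454 -0.1272] 3.29
outL [ 0.5771 -0.1324] [ 0.5755 -0.112 ] 94.53
outR [ 0.5346 -0.1256] [ 0.5314 -0.0715] 93.48
inL [ 0.5674 -0.1308] [ 0.5663 -0.1135] 93.71
inR [ 0.5442 -0.1186] [ 0.5431 -0.1053] 94.74
full outL [ 0.58510837 -0.25125812  0.041     ] [ 0.57416119 -0.11893858  0.041     ] 94.72947381947657
full outR [ 0.54492108 -0.24478079  0.041     ] [ 0.5351148  -0.11826026  0.041     ] 94.431987439714
marks [ 0.5708657 -0.114679   0.041    ] [ 0.53924401 -0.11711028  0.041     ]
hex [ 0.55460645 -0.11670915  0.1751    ]
```

Seen in the wrist camera, the plate is centred over the slot within about 0.5 mm. Its yaw is roughly 1–2° clockwise of the strut. I'll correct by 1.5° and descend in steps, watching the force.

```bash
python3 -m crank '{"dr":[[0,0,-1.5],[0,0,-1.5],[0,0,-1.5],[0,0,-1.5],[0,0,-1.5]],"slide":[[0,0,20],[0,0,45],[0,0,66],[0,0,66],[0,0,66]],"hand":[1,1,1,1,1]}'
python3 -m crank '{"dr":[[0,0,0],[0,0,0],[0,0,0],[0,0,0]],"slide":[[0,0,3],[0,0,6],[0,0,8],[0,0,8]],"hand":[1,1,1,1]}'
```

```text
time_s: 6.08
tcp_pos: [0.5548, -0.116, 0.0754]
ee_rot: [-3.14, -0.0, -1.704]
ft_force: [-0.4, 0.1, -1.0]
finger_gap: 0.0165
time_s: 6.58
tcp_pos: [0.5541, -0.1162, 0.0662]
ee_rot: [-3.142, 0.0, -1.704]
ft_force: [0.5, -0.7, -1.3]
finger_gap: 0.0158
```

```bash
python3 -m crank '{"dr":[[0,0,0],[0,0,0],[0,0,0],[0,0,0]],"slide":[[0,0,2],[0,0,4],[0,0,6],[0,0,6]],"hand":[1,1,1,1]}'
python3 -m crank '{"dr":[[0,0,0],[0,0,0],[0,0,0],[0,0,0]],"slide":[[0,0,2],[0,0,4],[0,0,4],[0,0,4]],"hand":[1,1,1,1]}'
python3 -c "
from h import *
s=sensors.read_state();print(s['tcp_pos'],s['ft_force'],s['wrist_torque'])"
```

```text
time_s: 7.08
tcp_pos: [0.554, -0.1162, 0.0602]
ee_rot: [3.142, -0.0, -1.704]
ft_force: [-0.6, -0.4, -1.1]
finger_gap: 0.0158
time_s: 7.58
tcp_pos: [0.5541, -0.1162, 0.0565]
ee_rot: [-3.141, -0.0, -1.704]
ft_force: [-0.9, 0.3, 2.2]
finger_gap: 0.0159
[ 0.5541236  -0.11619478  0.05645125] [-0.93382152  0.27029758  2.15036472] [ 0.03087038  0.10201063 -0.01397447]
```

```bash
python3 -m crank '{"dr":[[0,0,0],[0,0,0],[0,0,0],[0,0,0],[0,0,0]],"slide":[[0,0,2],[0,0,4],[0,0,6],[0,0,7.5],[0,0,7.5]],"hand":[1,1,1,1,1]}'
python3 -c "
from h import *
s=sensors.read_state();print(s['tcp_pos'],s['ft_force'],s['wrist_torque'],s['joints'][6])"
```

```text
time_s: 8.2
tcp_pos: [0.5542, -0.1162, 0.0491]
ee_rot: [-3.141, -0.0, -1.704]
ft_force: [-0.9, -0.2, 8.5]
finger_gap: 0.0159
[ 0.55420968 -0.11619794  0.04909433] [-0.92106933 -0.18653596  8.49524159] [0.02945844 0.4450614  0.02172456] 2.702703216113068
```

```bash
python3 -m crank '{"dr":[[0,0,9],[0,0,18],[0,0,27],[0,0,36],[0,0,45],[0,0,54],[0,0,63],[0,0,72],[0,0,81],[0,0,81]],"slide":[[0,0,0],[0,0,0],[0,0,0],[0,0,0],[0,0,0],[0,0,0],[0,0,0],[0,0,0],[0,0,0],[0,0,0]],"hand":[1,1,1,1,1,1,1,1,1,1]}'
python3 -c "
from h import *
s=sensors.read_state();print(s['tcp_pos'],s['ft_force'],s['wrist_torque'],s['joints'])
m,p,d=snap('wrist');save('w3.png',p)"
```

```text
time_s: 9.45
tcp_pos: [0.555, -0.1165, 0.0495]
ee_rot: [-3.14, 0.002, -3.12]
ft_force: [-0.5, -1.4, 7.3]
finger_gap: 0.016
[ 0.55499799 -0.11650511  0.04949881] [-0.50097608 -1.36285761  7.28065921] [-0.17008249  0.07566024 -0.00318039] [ 0.24099245  0.6217095  -0.12050211  1.87491717  0.11728458  0.6494621
  1.64214431]
```

View pics/w3.png

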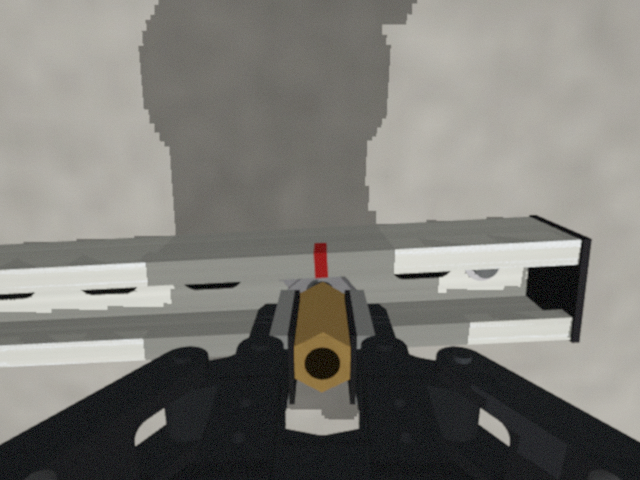

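The picture shows the coupling at (322,350), centred on the red mark at (320,260), and part of the plate in the slot. I'll turn on in small steps until the torque shows the stop.

```bash
python3 -m crank '{"dr":[[0,0,5],[0,0,10],[0,0,15],[0,0,15]],"slide":[[0,0,0],[0,0,0],[0,0,0],[0,0,0]],"hand":[1,1,1,1]}'
python3 -c "
from h import *
s=sensors.read_state();print(s['tcp_pos'],s['ft_force'],s['wrist_torque'])"
python3 -m crank '{"dr":[[0,0,2],[0,0,4],[0,0,4]],"slide":[[0,0,0],[0,0,0],[0,0,0]],"hand":[1,1,1]}'
python3 -c "
from h import *
s=sensors.read_state();print(s['tcp_pos'],s['ft_force'],s['wrist_torque'])"
```

```text
time_s: 10.0
tcp_pos: [0.555, -0.1166, 0.0495]
ee_rot: [-3.141, 0.002, 2.903]
ft_force: [0.4, -0.8, 7.4]
finger_gap: 0.0162
[ 0.55500539 -0.11658024  0.04947363] [ 0.419557   -0.76717094  7.40760875] [-0.18611497  0.09406956  0.00641814]
time_s: 10.38
tcp_pos: [0.555, -0.1166, 0.0495]
ee_rot: [-3.141, 0.002, 2.834]
ft_force: [-0.6, -1.5, 7.0]
finger_gap: 0.016
[ 0.55499786 -0.11658248  0.04947335] [-0.64188761 -1.51988298  6.97609099] [-0.05500997  0.03955784  0.02036682]
```

```bash
python3 -m crank '{"dr":[[0,0,2],[0,0,4],[0,0,4]],"slide":[[0,0,0],[0,0,0],[0,0,0]],"hand":[1,1,1]}'
python3 -c "
from h import *
s=sensors.read_state();print(s['ft_force'],s['wrist_torque'],s['finger_gap'])"
python3 -m crank '{"dr":[[0,0,2],[0,0,4],[0,0,4]],"slide":[[0,0,0],[0,0,0],[0,0,0]],"hand":[1,1,1]}'
python3 -c "
from h import *
s=sensors.read_state();print(s['ft_force'],s['wrist_torque'],s['finger_gap'])
m,p,d=snap('wrist');p=p[230:310,240:400];save('w4.png',cv2.resize(p,None,fx=5,fy=5,interpolation=cv2.INTER_CUBIC))"
```

```text
time_s: 10.75
tcp_pos: [0.555, -0.1166, 0.0495]
ee_rot: [3.142, 0.002, 2.764]
ft_force: [-0.4, -0.1, 7.7]
finger_gap: 0.0158
[-0.35792909 -0.11452224  7.69467688] [-0.14066535  0.0786678   0.01241274] 0.01584431547588425
time_s: 11.12
tcp_pos: [0.555, -0.1167, 0.0495]
ee_rot: [3.141, 0.002, 2.694]
ft_force: [-0.2, -0.2, 7.5]
finger_gap: 0.0161
[-0.19783179 -0.22495988  7.45518473] [-0.13161655  0.0026098  -0.04131409] 0.016058288357320417
```

View pics/w4.png

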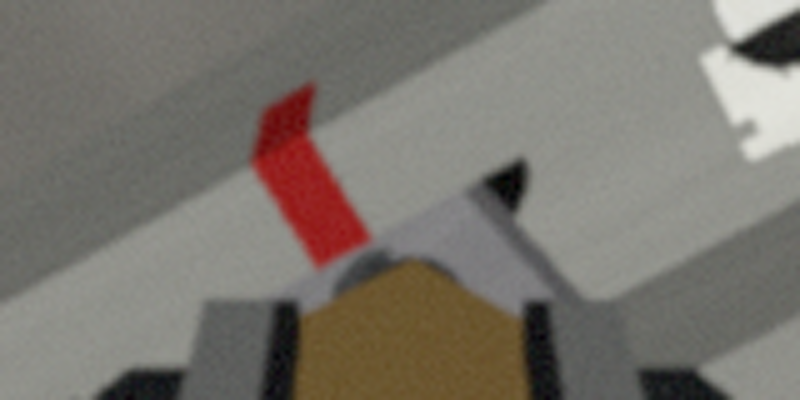

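The crop shows the plate edge running from (470,190) to (570,300). That is about 10° short of parallel with the mark edge from (255,160) to (320,265), so I'll keep turning.

```bash
python3 -m crank '{"dr":[[0,0,3],[0,0,6],[0,0,6]],"slide":[[0,0,0],[0,0,0],[0,0,0]],"hand":[1,1,1]}'
python3 -c "
from h import *
s=sensors.read_state();print(s['wrist_torque'])"
python3 -m crank '{"dr":[[0,0,2],[0,0,3],[0,0,3]],"slide":[[0,0,0],[0,0,0],[0,0,0]],"hand":[1,1,1]}'
python3 -c "
from h import *
s=sensors.read_state();print(s['wrist_torque'])"
python3 -m crank '{"dr":[[0,0,2],[0,0,3],[0,0,3]],"slide":[[0,0,0],[0,0,0],[0,0,0]],"hand":[1,1,1]}'
python3 -c "
from h import *
s=sensors.read_state();print(s['wrist_torque'])
m,p,d=snap('wrist');np.savez('w5',p=p,m=m);p=p[230:310,240:400];save('w5.png',cv2.resize(p,None,fx=5,fy=5,interpolation=cv2.INTER_CUBIC))"
```

```text
time_s: 11.55
tcp_pos: [0.555, -0.1167, 0.0495]
ee_rot: [3.141, 0.002, 2.589]
ft_force: [0.1, -1.2, 8.3]
finger_gap: 0.0157
[-0.14830757  0.04971598 -0.08016653]
time_s: 11.92
tcp_pos: [0.5551, -0.1167, 0.0495]
ee_rot: [3.141, 0.002, 2.537]
ft_force: [0.7, -1.2, 7.7]
finger_gap: 0.0158
[-0.16708422  0.03940185  0.02210208]
time_s: 12.3
tcp_pos: [0.5553, -0.1168, 0.0495]
ee_rot: [3.141, 0.003, 2.485]
ft_force: [0.3, -1.2, 6.6]
finger_gap: 0.0159
[-0.24601347 -0.10408158  0.12845844]
```

View pics/w5.png

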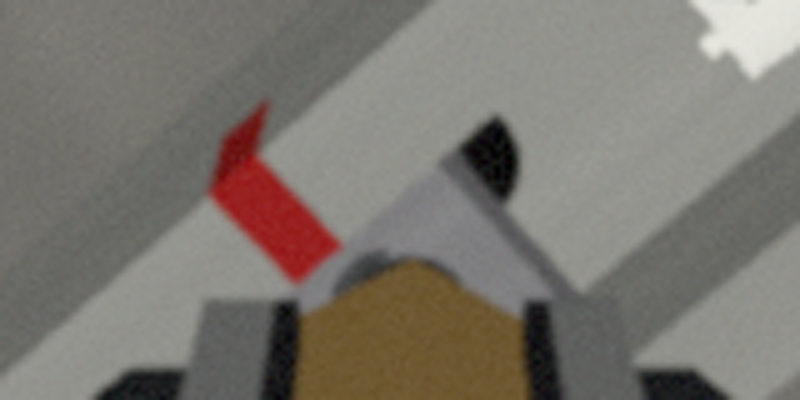

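The plate edge at (440,165)–(550,285) is now parallel to the mark edge at (210,190)–(298,283), and the torque is starting to rise, so this looks like the stop. I'll check the angle numerically.

```bash
python3 - <<'E'
from h import *
m=np.load('w5.npz',allow_pickle=True)['m'].item()
f=lambda c,z:onplane(m,240+c[0]/5,230+c[1]/5,z)
for n,A,B,z in(('plate',(440,165),(548,292),.0305),('markL',(210,190),(298,283),.041),('markR',(255,157),(343,247),.041),('lip inner L',(298,283),(440,165),.041)):
    A=f(A,z);B=f(B,z);print(n,A,B,(np.degrees(np.arctan2(*(B-A)[1::-1]))%180).round(1))
print(sensors.read_state()['wrist_torque'])
E
python3 -m crank '{"dr":[[0,0,1],[0,0,2],[0,0,2]],"slide":[[0,0,0],[0,0,0],[0,0,0]],"hand":[1,1,1]}'
python3 -c "
from h import *
s=sensors.read_state();print(s['wrist_torque'],s['ft_force'])"
```

```text
plate [ 0.54719226 -0.10725222  0.0305    ] [ 0.56138302 -0.10690365  0.0305    ] 1.4
markL [ 0.53519785 -0.12026661  0.041     ] [ 0.54520705 -0.11967669  0.041     ] 3.4
markR [ 0.53522526 -0.1159076   0.041     ] [ 0.54499734 -0.115114    0.041     ] 4.6
lip inner L [ 0.54520705 -0.11967669  0.041     ] [ 0.544273   -0.10521524  0.041     ] 93.7
[-0.17030731 -0.04944275  0.0584656 ]
time_s: 12.72
tcp_pos: [0.5555, -0.1169, 0.0496]
ee_rot: [3.141, 0.003, 2.45]
ft_force: [1.3, -0.9, 7.4]
finger_gap: 0.0159
[-0.2202114  -0.11062638  0.12926665] [ 1.31794366 -0.89913803  7.39745965]
```

The plate's yaw is about 1–2° against 4.5° for exactly square, so it has turned about 92° and is at the stop. I'll ease back 2° and let it rise.

```bash
python3 -m crank '{"dr":[[0,0,-2],[0,0,-3],[0,0,-3],[0,0,-3],[0,0,-3]],"slide":[[0,0,0],[0,0,-1.5],[0,0,-3],[0,0,-4.5],[0,0,-4.5]],"hand":[1,1,1,1,1]}'
python3 -c "
from h import *
s=sensors.read_state();print(s['wrist_torque'],s['ft_force'])"
python3 -m crank '{"dr":[[0,0,0],[0,0,0],[0,0,0],[0,0,0]],"slide":[[0,0,-0.5],[0,0,-1.2],[0,0,-1.2],[0,0,-1.2]],"hand":[1,1,1,1]}'
python3 -c "
from h import *
s=sensors.read_state();print(s['wrist_torque'],s['ft_force'])"
```

```text
time_s: 13.35
tcp_pos: [0.5551, -0.1166, 0.0538]
ee_rot: [3.141, 0.002, 2.502]
ft_force: [2.3, -2.1, 6.9]
finger_gap: 0.0156
[-0.44104347 -0.70050888  0.0626222 ] [ 2.28914042 -2.14438938  6.93467007]
time_s: 13.85
tcp_pos: [0.555, -0.1165, 0.0546]
ee_rot: [3.141, 0.002, 2.502]
ft_force: [5.5, -1.1, 0.8]
finger_gap: 0.0159
[-0.5750574  -1.27054675  0.01030703] [ 5.48094289 -1.12248161  0.84522498]
```

```bash
python3 -m crank '{"dr":[[0,0,0],[0,0,0],[0,0,0],[0,0,0]],"slide":[[-0.4,0.3,0],[-0.8,0.6,0],[-0.8,0.6,0],[-0.8,0.6,0]],"hand":[1,1,1,1]}'
python3 -c "
from h import *
s=sensors.read_state();print(s['wrist_torque'],s['ft_force'])"
```

```text
time_s: 14.35
tcp_pos: [0.5551, -0.1165, 0.0545]
ee_rot: [-3.141, 0.0, 2.502]
ft_force: [3.8, -2.7, 2.6]
finger_gap: 0.0158
[-0.7782197  -1.01955126  0.05697045] [ 3.81027038 -2.70485135  2.55220559]
```

```bash
python3 -m crank '{"dr":[[0,0,0],[0,0,0],[0,0,0],[0,0,0],[0,0,0],[0,0,0]],"slide":[[0,0,0],[0,0,0],[0,0,0],[0,0,0],[0,0,0],[0,0,0]],"hand":[0.5,0,-0.5,-1,-1,-1]}'
python3 -m crank '{"dr":[[0,0,0],[0,0,0],[0,0,0],[0,0,0],[0,0,0]],"slide":[[0,0,-20],[0,0,-50],[0,0,-100],[0,0,-120],[0,0,-120]],"hand":[-1,-1,-1,-1,-1]}'
python3 - <<'E'
from h import *
s=sensors.read_state()
m,p,d=snap('wrist');np.savez('w6',p=p,d=d,m=m);save('w6.png',cv2.resize(p[150:350,200:440],None,fx=3,fy=3,interpolation=cv2.INTER_CUBIC));print(s['tcp_pos'],s['ft_force'],m['xyz'])
E
```

```text
time_s: 15.1
tcp_pos: [0.555, -0.1162, 0.0545]
ee_rot: [-3.141, -0.0, 2.502]
ft_force: [-0.7, 0.7, -0.0]
finger_gap: 0.0853
time_s: 15.72
tcp_pos: [0.5559, -0.1164, 0.1761]
ee_rot: [3.14, 0.003, 2.502]
ft_force: [0.1, 0.2, 0.1]
finger_gap: 0.0853
[ 0.55593065 -0.11640514  0.17613009] [0.05236426 0.23917302 0.13473212] [ 0.5019011  -0.07639169  0.31920867]
```

View pics/w6.png

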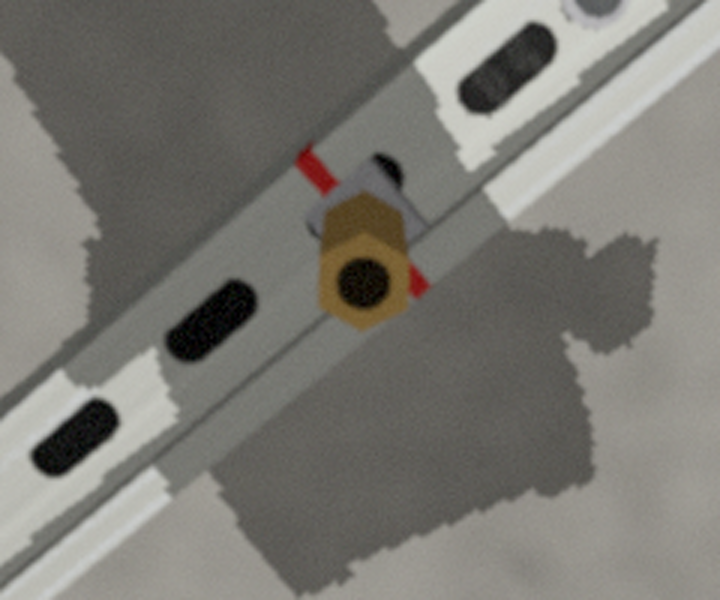

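Run:
```python
from h import *
q=np.load('w6.npz',allow_pickle=True);m=q['m'].item();d=q['d'];p=q['p']
P=[]
for v in range(226,262):
  for u in range(304,340):
    if d[v,u]>0:
      w=world(m,u,v,d[v,u])
      if w[2]>.080: P.append(w)
P=np.array(P);h=P[P[:,2]>.086]
print('top pts',len(h),np.median(h,axis=0),np.percentile(P[:,2],[50,90,99]))
A=np.c_[h[:,:2]-h[:,:2].mean(0),np.ones(len(h))];k,*_=np.linalg.lstsq(A,h[:,2],rcond=None);print('tilt slopes',k)
# lip top heights as depth reference, bench
for u,v in((285,245),(262,262),(360,222),(300,300)):
    print((u,v),world(m,u,v,d[v,u]))
g=lambda c:(200+c[0]/3,150+c[1]/3)
print('hex centre on z=.089',onplane(m,*g((364,282)),.089))
for n,a,b,z in(('plateR',(378,163),(426,226),.036),('markUp',(310,150),(338,187),.041)):
    X=onplane(m,*g(a),z);Y=onplane(m,*g(b),z);print(n,X,Y,np.degrees(np.arctan2(*(Y-X)[1::-1]))%180)
print('plate depth',[world(m,u,v,d[v,u]).round(4) for u,v in((325,210),(313,216),(337,222))])
m,p,d=snap('scene');save('s2.png',p);np.savez('s2',p=p,d=d,m=m)
```

```text
top pts 796 [ 0.55460029 -0.11598824  0.09005124] [0.08997996 0.09085042 0.09157565]
tilt slopes [ 0.03256015 -0.02471356  0.08995089]
(285, 245) [ 0.55917634 -0.15414164  0.00300282]
(262, 262) [ 0.55932775 -0.177213    0.00322751]
(360, 222) [ 0.56943256 -0.09407734  0.0423717 ]
(300, 300) [ 6.04001071e-01 -1.73894633e-01 -1.58492428e-04]
hex centre on z=.089 [ 0.55543273 -0.11609348  0.089     ]
plateR [ 0.54711405 -0.10593151  0.036     ] [ 0.56550788 -0.10580556  0.036     ] 0.39231994652196805
markUp [ 0.5349522  -0.11578796  0.041     ] [ 0.54535647 -0.1158337   0.041     ] 179.74814113127647
plate depth [array([ 0.5499, -0.1089,  0.0355]), array([ 0.5481, -0.1177,  0.0376]), array([ 0.5612, -0.107 ,  0.0377])]
```

```bash
python3 -c "
from h import *
print(sensors.read_state()['ft_force']);print(r.job_done())"
```

```text
[ 0.19032393  0.346034   -0.53893006]
the job is handed in; nothing more can be done
None
```

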